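# Spin-check a bearing and stop the wheel in its gate

## Robot

A 6-joint arm with a two-finger parallel gripper is mounted at the origin on a cart in front of the work surface, level with it; the furniture and walls round the work are solid. World frame = base frame: x ahead of the robot, y to its left, z up, the work surface at z = 0. Lengths are in m, angles in rad, forces in N, time in s.
With the tool pointing down it reaches from about 0.275 to 0.875 m from the base axis. Payload 12.5 kg.
Tool frame: the origin (TCP) lies on the mounting face of the last link; the fingertips stand 173 mm ahead of it and the grasp point (between the pads) lies 155 mm ahead of it; y points along the fingers, x is the direction in which the jaws open and shut, and the axes are right-handed (so a half turn about y gives the same grasp; the last joint's range is limited). The gripper opens to 85 mm and grips with 20 to 120 N. Pads are 22 mm wide; open, the fingers measure 114 mm over their backs; the gripper's body (76 mm by 85 mm) begins 54 mm behind the grasp point. The pads swing forward as they close: fully open they stand 13 mm farther back than shut.
Start: joints at [1.167, 0.351, 1.652, -0, 1.139, -0.085], TCP at [0.172, 0.522, 0.405] pointing down, gripper open.
Joint ranges: [-2.75, 2.75], [-0.79, 2.1], [0.01, 2.65], [-1.57, 4.71], [0.07, 3.14], [-2.87, 2.87]. Speed limits (rad/s): [2.22, 2.22, 2.79, 3.14, 3.14, 3.14].

## Interface

Orientations are given as a rotation vector (axis times angle).
In Python, from station import manip, ungrasp, gripper_close, kinematics, vision, monitor gives the robot as it stands. The module is installed in compiled form; this text tells all that it offers. Calls block until the motion is done:
- manip.move_ptp(position, orientation): joint-space move of the TCP to a pose.
- manip.movel(position, vel=0.15, ori=None, max_force=None): straight line of the TCP; ori=None keeps the orientation; vel is the mean speed in m/s. With max_force (N) it stops when the force on the tool has changed by that much, and returns True; else False.
- manip.movej(angles): joint-space move.
- ungrasp() and gripper_close(f_grip=None): open the fingers fully, or close them until they stop; f_grip is the grip in N (None keeps the last).
- manip.pause(seconds).
- kinematics.inverse_kinematics(position, orientation): joint angles nearest the present ones, or None.
- vision.camera(name): name is "scene" or "top"; returns (picture, depth): 420x560x3 uint8, red, green, blue; 420x560 float32, m along the optical axis (not along the pixel's ray), 0 where there is no reading.
- vision.camera_model(name): a dict with "camera_matrix" (3x3 intrinsics, pixels), "R" (3x3) and "t" (3): a world point X has camera coordinates R X + t. Camera axes: x right, y down, z forward; pixel columns grow to the right and rows downward; lengths in m; the calibration is good to about 2 mm. A picture is of the moment at which its call begins. camera_model takes no time and is no camera call.
A pose or a line that the arm cannot do raises manip.MotionError and nothing moves.
- manip.hand_in(): hands the job in, once; it reports no verdict.
Readings, each from a call of its own:
- monitor.read_clock(): time.
- monitor.read_joint_pos(): joint angles.
- monitor.read_joint_vel(): joint speeds.
- monitor.read_tau(): joint torques, N m.
- monitor.read_tcp_pos(): TCP position.
- monitor.read_tcp_rot(): TCP orientation.
- monitor.read_wrist_force(): force on the tool from outside, world axes, zero at the start.
- monitor.read_ft_torque(): the same for the moment, N m.
- monitor.read_grip_width(): opening from 0.0 (shut) to 1.0 (fully open).
Only numpy, scipy, OpenCV 4.12 (cv2) and the standard library are available. Lean on these libraries where they do the work, as an engineer would, in place of code of your own. Each camera call takes 0.05 s, during which the arm holds its last target.

## Task

Check that the bearing on the spin stand runs freely: with a fingertip, flick the wheel by one of its upright pins, either way round, so that it spins on by itself, and leave it untouched for at least two seconds. Then brake it by pressing a fingertip on it, so that it stops with its index tab wholly in the gap of the gate; do not stop it elsewhere and then push or drag the tab in. Finish while still holding the fingertip on the still wheel. Grasp nothing, and leave the things standing around where they are.

Things in the scene. Friction and masses are not known exactly. Their poses are not given: they have to be found in the camera images.
- stand: Fixed spin stand, round grey foot 100 mm wide. Origin on the wheel's axis at the worktop, z up. On its +x side, always away from the robot, is a gate: two 14 mm blocks with a 46 mm gap between them, 94 to 108 mm from the axis, 75 mm high, no higher than the wheel's face. Behind it to the right a fixed tool tube reaches out, 103 to 154 mm over the worktop; the wheel's robot side is clear.
- rotor (a joint): Angle of the free-running steel wheel about its vertical axis (rad, counter-clockwise from above positive, not wrapped; 0 = tab in the middle of the gate, and again at every whole turn; at the start the tab is at least 80 degrees away from the gate). No stops, no detent: pushed and let go, it coasts for many seconds, slowing by only about 0.05 to 0.2 rad/s each second; it weighs 0.35 to 0.7 kg. Pressing on its face with a few newtons stops it almost at once.
- disc_top (a point): Point on the wheel's axis at the height of its flat top face (75 mm over the worktop). The wheel is a disc 150 mm across, 15 mm thick; in the middle a clamped ball bearing 42 mm across and a nut rise up to 22 mm over the face. The face is bare and flat from 45 to 75 mm from the axis.
- tab_tip (a point): Outer end of the wheel's index tab, 89 mm from the axis, at the height of the top face. The tab is the only thing that sticks out of the rim: 12 mm wide, 14 mm long, a little lower than the face, with a dark line scribed on the face beside it.
- gate (a point): Middle of the gap of the gate, 91 mm from the axis, 6 mm below the height of the wheel's top face; the tab tip passes close by it at each turn.
- pin_0 (a point): Middle of the top of one of the wheel's three upright drive pins, each 10 mm thick, standing 28 mm over the wheel's face, 36 mm from the axis, 120 degrees apart (60 degrees counter-clockwise from the tab).
- pin_1 (a point): Middle of the top of one of the wheel's three upright drive pins, each 10 mm thick, standing 28 mm over the wheel's face, 36 mm from the axis, 120 degrees apart (180 degrees counter-clockwise from the tab).
- pin_2 (a point): Middle of the top of one of the wheel's three upright drive pins, each 10 mm thick, standing 28 mm over the wheel's face, 36 mm from the axis, 120 degrees apart (300 degrees counter-clockwise from the tab).
- sleeve_a: Bystander: steel sleeve 43 mm across, 42 mm high, on the front edge to the left of the stand. Loose; origin at the centre of its underside. Leave it alone.
- sleeve_b: Bystander: steel sleeve 43 mm across, 42 mm high, to the right of the stand. Loose; origin at the centre of its underside. Leave it alone.
- bush: Bystander: brass flanged bush 38 mm across, 34 mm high, to the right. Loose; origin at the centre of its underside. Leave it alone.
- carton: Bystander: small cardboard carton 60x90x53 mm, right, at the back. Loose; origin at the centre of its underside. Leave it alone.
- tub: Bystander: grease tub with blue lid, 68 mm across, 52 mm high, far left. Loose; origin at the centre of its underside. Leave it alone.
- ring: Bystander: flat gold ring 52 mm across, 7 mm high, right. Loose; origin at the centre of its underside. Leave it alone.
- pliers: Bystander: circlip pliers 67x199x15 mm, far right. Loose; origin at the centre of its underside. Leave it alone.
- bit_block: Bystander: block of driver bits 28x90x39 mm, far right. Loose; origin at the centre of its underside. Leave it alone.

How it is judged:
By the outcome, as a careful person would: the job done as asked, in the order asked, and still so for the second after the job is handed in, while the arm keeps its last pose, push and grip.
It also fails if it takes over 48 s, if anything falls off the work surface, if the arm or the gripper's body presses on something with over 40 N, if the wrist force passes 120 N, or if a joint passes its speed limit or range.

## Working session

There is one attempt and no reset: what is moved stays moved. The work goes in short steps, each a Python script; the robot and the scene stay as the last script left them, time stands still between calls to the robot, and variables do not carry over. Pictures are saved under pics/ and viewed, and the job is handed in when it is done.

```bash
mkdir -p pics; python3 - <<'E'
from station import manip, ungrasp, gripper_close, kinematics, vision, monitor
import cv2,numpy as np
for n in("scene","top"):
    p,d=vision.camera(n); cv2.imwrite(f"pics/{n}0.png",p[:,:,::-1]); np.save(f"pics/{n}0.npy",d)
    m=vision.camera_model(n); print(n,m)
print(monitor.read_clock(),monitor.read_tcp_pos(),monitor.read_tcp_rot())
E
```

```text
scene {'camera_matrix': array([[508.84880038,   0.        , 290.85371416],
       [  0.        , 508.84880038, 211.58330745],
       [  0.        ,   0.        ,   1.        ]]), 'R': array([[ 5.69178866e-01, -8.22213559e-01,  5.30764363e-04],
       [-4.45710150e-01, -3.09086007e-01, -8.40123981e-01],
       [ 6.90925380e-01,  4.77944247e-01, -5.42394152e-01]]), 't': array([-0.42542003,  0.25684792,  1.13817039])}
top {'camera_matrix': array([[431.27292253,   0.        , 279.69941845],
       [  0.        , 431.27292253, 207.7473934 ],
       [  0.        ,   0.        ,   1.        ]]), 'R': array([[ 0.02434758, -0.99949094,  0.02061672],
       [-0.99380057, -0.02643646, -0.10798861],
       [ 0.10847868, -0.01785965, -0.99393833]]), 't': array([-0.17964914,  0.52319524,  1.4957305 ])}
0.1 [0.17233049 0.52219826 0.4042172 ] [-1.3438365  -0.97057867  0.97201625]
```

View pics/scene0.png

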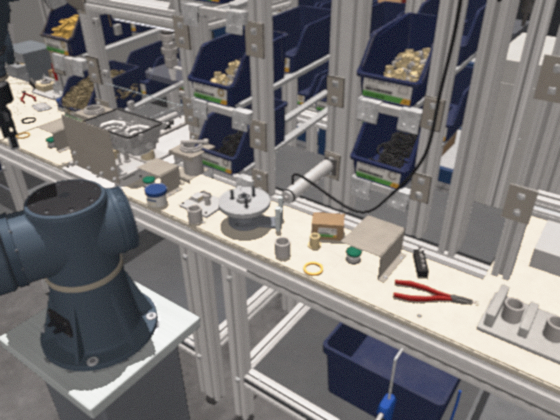

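View pics/top0.png

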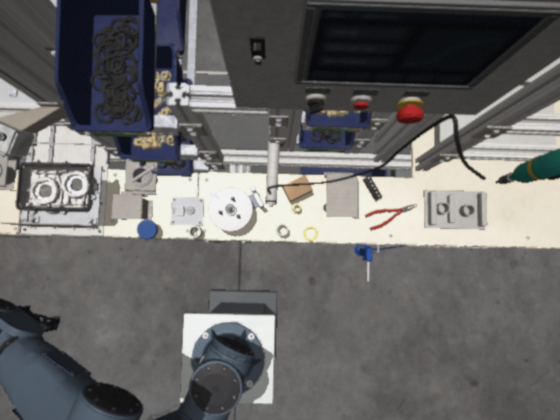

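```bash
python3 - <<'E'
import numpy as np
from scipy.spatial.transform import Rotation as R
print(R.from_rotvec([-1.3438365,-0.97057867,0.97201625]).as_matrix().round(3))
E
```

```text
[[ 0.313 -0.    -0.95 ]
 [ 0.95  -0.001  0.313]
 [-0.001 -1.     0.   ]]
```

```bash
python3 - <<'E'
import cv2
a=cv2.imread("pics/top0.png")[165:255,165:325]; cv2.imwrite("pics/topc.png",cv2.resize(a,None,fx=5,fy=5,interpolation=cv2.INTER_CUBIC))
a=cv2.imread("pics/scene0.png")[150:250,190:350]; cv2.imwrite("pics/scenec.png",cv2.resize(a,None,fx=5,fy=5,interpolation=cv2.INTER_CUBIC))
E
```

```text
(no output)
```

View pics/topc.png

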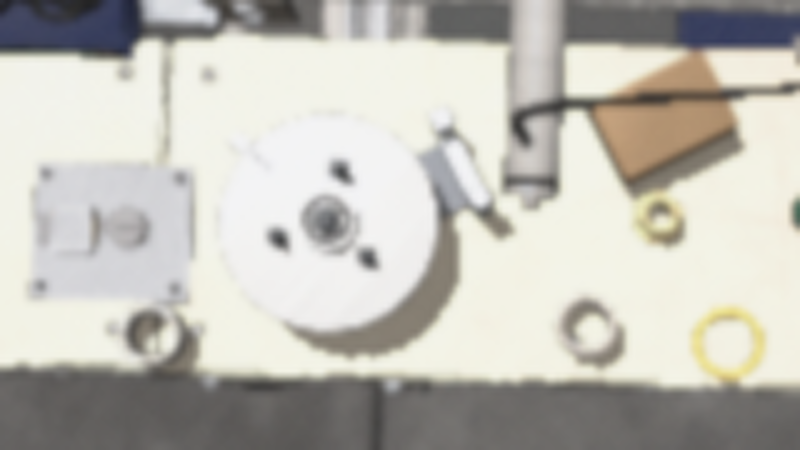

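View pics/scenec.png

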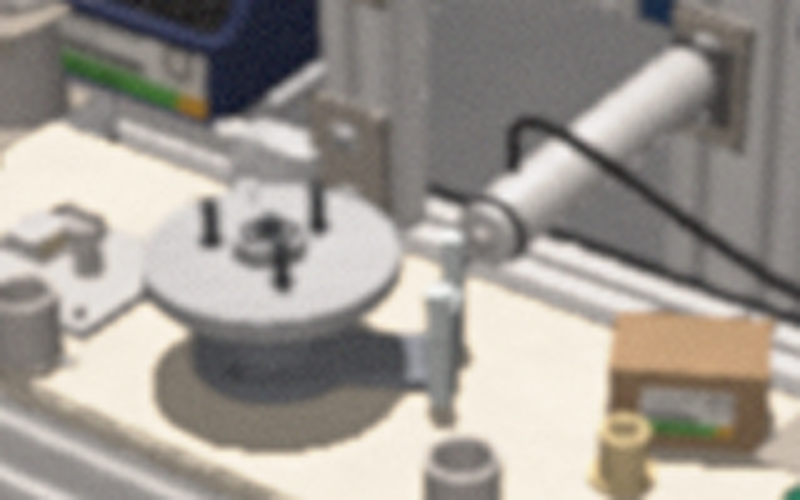

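The top crop shows the wheel centred near (231,209). Its three pins are dark dots, the tab and scribed line are at the upper left near (215,195), and the gate is on the right near (257,199). The tool tube lies just to the right of the gate.

```bash
cat > h.py <<'E'
import numpy as np
from station import vision
def proj(n,X):
    m=vision.camera_model(n); c=m["R"]@np.asarray(X,float)+m["t"]; u=m["camera_matrix"]@c; return u[:2]/u[2]
def ray(n,u,v,z):
    m=vision.camera_model(n); d=m["R"].T@np.linalg.solve(m["camera_matrix"],[u,v,1.]); o=-m["R"].T@m["t"]
    return o+d*(z-o[2])/d[2]
E
python3 - <<'E'
from h import *
T=lambda x,y:(165+(x+.5)/5-.5,165+(y+.5)/5-.5)
S=lambda x,y:(190+(x+.5)/5-.5,150+(y+.5)/5-.5)
import cv2
# rim: extremes in top crop
c=ray("top",*T(330,221),.075); print("rim centre",c)
for n,p,z in [("L",(219,222),.075),("R",(440,222),.075),("T",(330,110),.075),("B",(330,333),.075)]: print(n,ray("top",*T(*p),z))
for n,p,z in [("pinA",(340,168),.103),("pinB",(275,236),.103),("pinC",(366,258),.103),("tab",(235,143),.072),("line",(268,163),.075),("g1",(440,118),.075),("g2",(487,207),.075),("hub",(327,221),.095)]:
    w=ray("top",*T(*p),z); print(n,w, np.hypot(*(w-c)[:2]), np.degrees(np.arctan2(*(w-c)[1::-1])))
print("scene")
for n,p,z in [("L",(145,258),.075),("R",(402,262),.075),("pin1",(208,203),.103),("pin2",(317,183),.103),("pin3",(281,238),.103),("g1",(440,292),.075),("g2",(455,235),.075)]:
    w=ray("scene",*S(*p),z); print(n,w, np.hypot(*(w-c)[:2]), np.degrees(np.arctan2(*(w-c)[1::-1])))
E
```

```text
rim centre [0.51461346 0.00257689 0.075     ]
L [0.51191459 0.07830521 0.075     ]
R [ 0.51592182 -0.07267874  0.075     ]
T [0.59144909 0.00539229 0.075     ]
B [ 4.37949558e-01 -2.32208298e-04  7.50000000e-02]
pinA [ 0.54777766 -0.00552247  0.103     ] 0.03413888460936426 -13.724146566778888
pinB [0.50061822 0.03632805 0.103     ] 0.03653775671531788 112.52180811039358
pinC [ 0.48740449 -0.02512246  0.103     ] 0.03882760101689627 -134.48831683643309
tab [0.56715557 0.07007772 0.072     ] 0.08553966751980462 52.10309619341176
line [0.5535034  0.04650165 0.075     ] 0.05866695785947535 48.47908298207034
g1 [ 0.58796617 -0.07043493  0.075     ] 0.10349562864371216 -44.86655874059874
g2 [ 0.52712601 -0.10457313  0.075     ] 0.10787812620380616 -83.33939882041221
hub [0.51248701 0.00267471 0.095     ] 0.0021287042296390403 177.3662868500071
scene
L [0.46408935 0.05320878 0.075     ] 0.07152813089310409 134.93895533690352
R [ 0.54372638 -0.06918436  0.075     ] 0.07744184123195653 -67.91803358060825
pin1 [0.4961078  0.03142116 0.103     ] 0.03427027400500142 122.68307927445481
pin2 [ 0.54905982 -0.00523441  0.103     ] 0.0353209233450353 -12.776719454623281
pin3 [ 0.48986666 -0.02660405  0.103     ] 0.03826136008554271 -130.29950898309926
g1 [ 0.5303531  -0.10544341  0.075     ] 0.10916099173799738 -81.7097774899872
g2 [ 0.58481171 -0.07662023  0.075     ] 0.10582994914635364 -48.447067417678944
```

```bash
cat >> h.py <<'E'
from scipy.spatial.transform import Rotation as Ro
C=np.array([.514,.0025])
a=np.radians(235); U=np.array([np.cos(a),np.sin(a)]); T_=np.array([-np.sin(a),np.cos(a)])
x=np.array([*T_,0]); y=np.array([0,0,-1.]); ORI=Ro.from_matrix(np.c_[x,y,np.cross(x,y)]).as_rotvec()
def P(r,s,ztip): return np.array([*(C+U*r+T_*s),ztip+.173])
E
python3 - <<'E'
from h import *
from station import manip,kinematics,monitor,gripper_close
import cv2
for p in [P(42,-40,.2)]: pass
p=P(.042,-.040,.2); print(p,kinematics.inverse_kinematics(p,ORI))
gripper_close(20); print(monitor.read_clock(),monitor.read_grip_width())
manip.move_ptp(p,ORI); print(monitor.read_clock(),monitor.read_tcp_pos(),monitor.read_wrist_force())
t0=monitor.read_clock(); manip.movel(P(.042,-.040,.105+.01),vel=.15); print(monitor.read_clock()-t0)
for n in("scene","top"):
    q,d=vision.camera(n); cv2.imwrite(f"pics/{n}1.png",q[:,:,::-1])
    b=q[150:250,190:350] if n=="scene" else q[165:255,165:325]
    cv2.imwrite(f"pics/{n}1c.png",cv2.resize(b,None,fx=5,fy=5,interpolation=cv2.INTER_CUBIC)[:,:,::-1])
print(monitor.read_clock())
E
```

```text
[ 0.45714371 -0.00896133  0.373     ] [-0.12147551  0.22233417  1.91554882  0.          1.00370967  0.48938973]
0.8667 0.0020845310620071804
3.025 [ 0.45721401 -0.00841818  0.37303892] [ 0.60382643  0.23625004 -0.20115903]
0.7166999999999999
3.8417
```

View pics/scene1c.png

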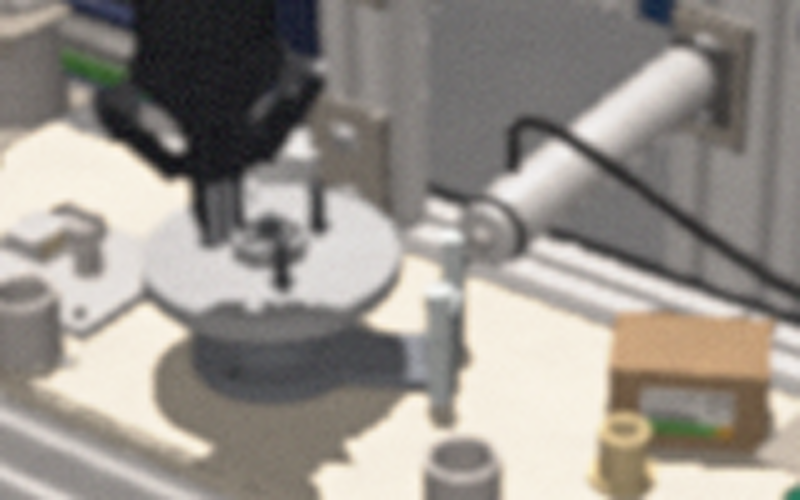

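View pics/top1c.png

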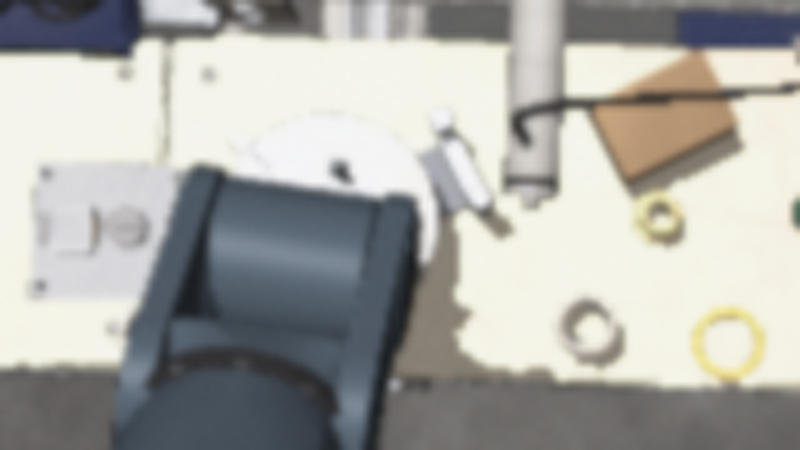

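The scene crop shows the shut fingers at about (215,245), over the robot side of the wheel and behind the pin at (281,260). The gate and tube are clear. I'll time a short press in free air, go down, and flick.

```bash
python3 - <<'E'
from h import *
from station import manip,monitor
import cv2
ck=monitor.read_clock
for z,v in ((.103,.1),(.091,.05)):
    t0=ck(); r=manip.movel(P(.042,-.040,z),vel=v,max_force=8); print(r,ck()-t0,monitor.read_tcp_pos()[2]-.173)
manip.movel(P(.042,-.040,.087),vel=.1)
print(ck(),monitor.read_wrist_force(),monitor.read_tcp_pos())
manip.movel(P(.042,.005,.087),vel=.033); t1=ck()
manip.movel(P(.063,0.,.082),vel=.1); print(t1,ck(),monitor.read_tcp_pos(),monitor.read_wrist_force())
for k in range(3):
  t=ck(); q,d=vision.camera("scene"); print(k,t)
  cv2.imwrite(f"pics/f{k}.png",cv2.resize(q[150:250,190:350],None,fx=5,fy=5,interpolation=cv2.INTER_CUBIC)[:,:,::-1])
  if k<2: manip.pause(.1)
print(ck())
E
python3 -c "
import cv2,numpy as np
a=[cv2.resize(cv2.imread(f'pics/f{k}.png')[50:400,100:520],None,fx=.93,fy=.84) for k in(0,2)]
cv2.imwrite('pics/fm.png',np.hstack(a))"
```

```text
False 0.26659999999999995 0.10311466159218724
False 0.39170000000000016 0.09074916230404928
4.75 [ 0.11062656 -0.07243227 -0.18536799] [ 0.45710815 -0.00896512  0.25984251]
6.2667 6.6417 [ 0.47768241 -0.04936042  0.25502374] [ 0.21210161 -0.24959889  1.00048333]
0 6.6417
1 6.7917
2 6.9417
6.9917
```

View pics/fm.png

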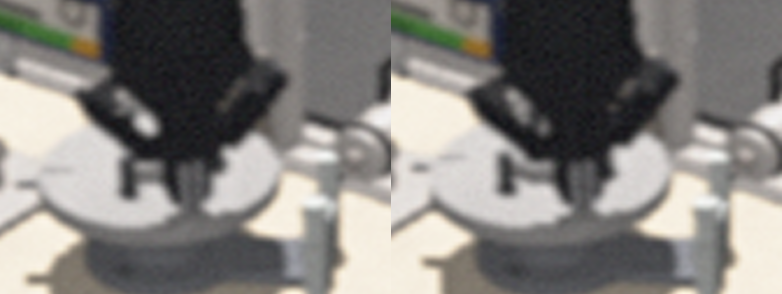

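```bash
python3 - <<'E'
import cv2,numpy as np
a=[cv2.resize(cv2.imread(f'pics/f{k}.png')[150:300,100:420],None,fx=2.4,fy=1.9) for k in(0,2)]
cv2.imwrite('pics/fn.png',np.vstack(a))
E
```

```text
(no output)
```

View pics/fn.png

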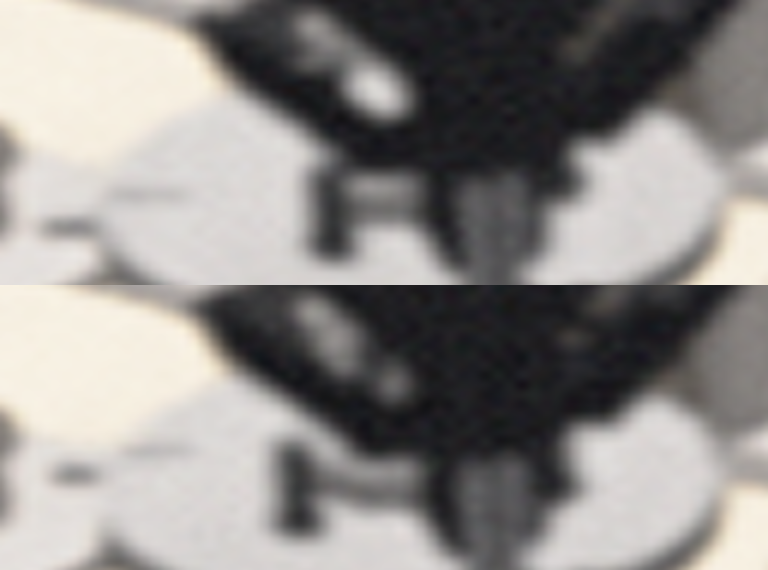

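```bash
python3 - <<'E'
from h import *
S=lambda x,y:(190+(x+.5)/5-.5,150+(y+.5)/5-.5)
for k,(l0,l1,pt,off) in enumerate([((110,190),(185,195),(330,182),0),((125,165),(190,163),(297,165),0)]):
    for n,p,z in(("l0",l0,.075),("l1",l1,.075),("pin",pt,.103)):
        w=ray("scene",*S(100+p[0]/2.4,150+p[1]/1.9),z)[:2]-C; print(k,n,np.hypot(*w),np.degrees(np.arctan2(w[1],w[0])))
E
```

```text
0 l0 0.07074848713091629 127.5204210746283
0 l1 0.052913949406696054 131.57556904685677
0 pin 0.04659169978392712 -161.6931152917957
1 l0 0.06966405018292018 115.61657219148361
1 l1 0.05471712785261187 111.83994497849832
1 pin 0.04129950093161132 -176.8442271909306
```

```bash
cat >> h.py <<'E'
import cv2
def shot(k):
    from station import monitor
    t=monitor.read_clock(); q,_=vision.camera("scene"); t2=monitor.read_clock(); p,_=vision.camera("top")
    a=cv2.resize(q[170:230,205:315],(770,420),interpolation=cv2.INTER_CUBIC)
    b=cv2.resize(p[175:245,195:285],(540,420),interpolation=cv2.INTER_CUBIC)
    cv2.imwrite(f"pics/s{k}.png",a[:,:,::-1]); cv2.imwrite(f"pics/t{k}.png",b[:,:,::-1])
    print("scene",t,"top",t2)
SS=lambda x,y:(205+(x+.5)/7-.5,170+(y+.5)/7-.5)
TT=lambda x,y:(195+(x+.5)/6-.5,175+(y+.5)/6-.5)
def ang(n,x,y,z):
    w=ray("scene",*SS(x,y),z) if n=="s" else ray("top",*TT(x,y),z)
    w=w[:2]-C; print(n,x,y,"r %.4f ang %.1f"%(np.hypot(*w),np.degrees(np.arctan2(w[1],w[0]))))
E
python3 - <<'E'
from h import *
from station import manip
manip.pause(.9); shot(3)
E
```

```text
scene 7.8917 top 7.9417
```

View pics/s3.png

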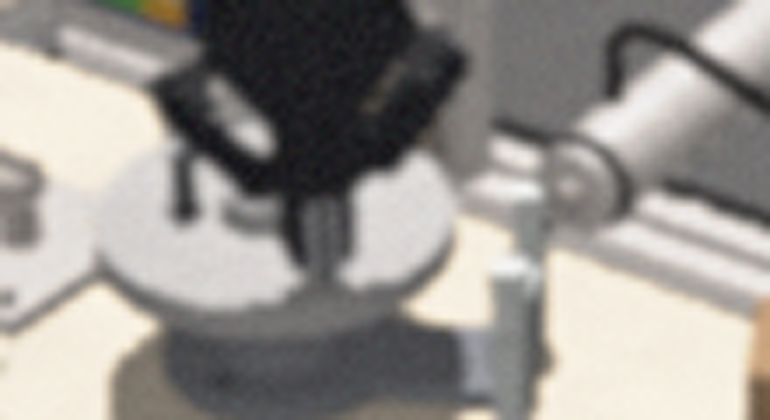

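View pics/t3.png

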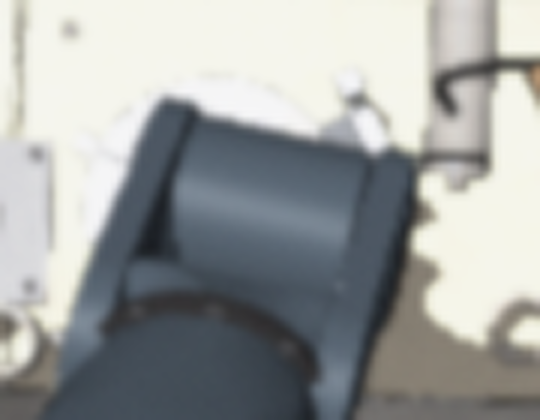

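```bash
python3 - <<'E'
from h import *
ang("s",185,215,.075); ang("s",180,150,.103); ang("t",85,143,.072)
E
```

```text
s 185 215 r 0.0361 ang 136.2
s 180 150 r 0.0362 ang 129.0
t 85 143 r 0.0841 ang 65.6
```

```bash
python3 - <<'E'
from h import *
from station import manip
manip.pause(.96); shot(4)
E
```

```text
scene 8.95 top 9.0
```

View pics/s4.png

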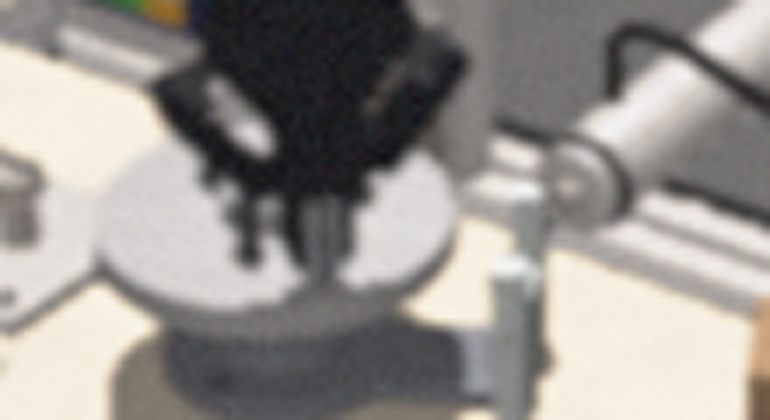

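View pics/t4.png

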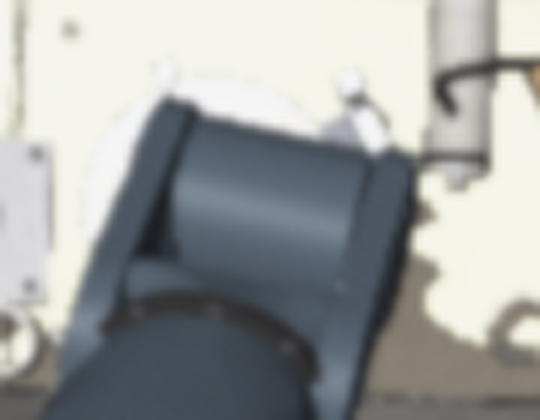

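```bash
python3 - <<'E'
from h import *
ang("s",247,262,.075);ang("s",242,196,.103); ang("t",165,66,.072); ang("t",85,143,.072)
E
```

```text
s 247 262 r 0.0435 ang -154.9
s 242 196 r 0.0392 ang -157.2
t 165 66 r 0.0870 ang 22.0
t 85 143 r 0.0841 ang 65.6
```

Timing shows the next pin ran into my finger at the end of the stroke and bounced the wheel back. It is now coasting clockwise at only about 0.65 rad/s. It slows by about 0.11 rad/s², so it would barely reach the gate. I'll let it run out and do a clean flick with a quick exit.

```bash
python3 - <<'E'
from h import *
from station import manip
manip.pause(4.5); shot(5); manip.pause(.9); shot(6)
E
```

```text
scene 13.55 top 13.6
scene 14.55 top 14.6
```

View pics/s5.png

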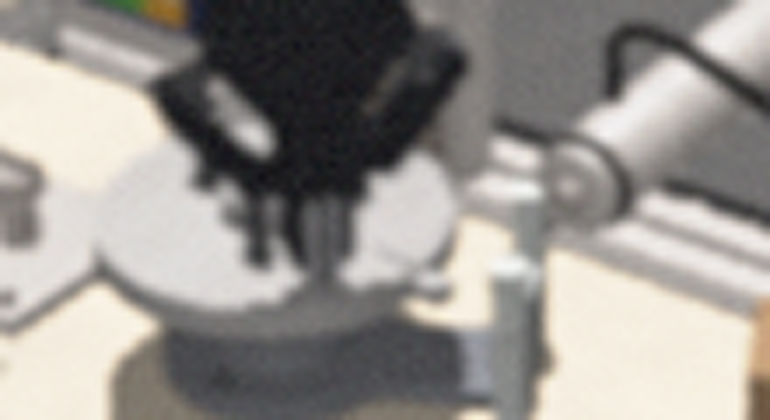

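View pics/s6.png

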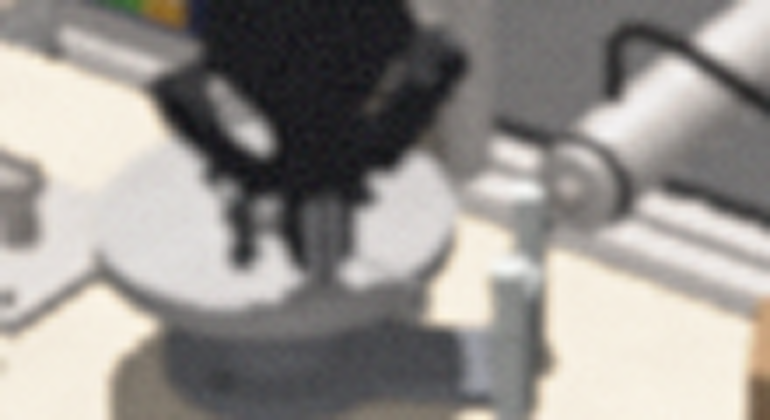

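```bash
python3 - <<'E'
from h import *
ang("s",435,285,.072);ang("s",262,262,.075);ang("s",242,262,.075);ang("s",400,268,.075)
m=[cv2.imread(f"pics/t{k}.png") for k in(5,6)]
cv2.imwrite("pics/t56.png",cv2.resize(np.hstack(m),(800,311)))
E
```

```text
s 435 285 r 0.0875 ang -94.3
s 262 262 r 0.0429 ang -147.0
s 242 262 r 0.0439 ang -157.4
s 400 268 r 0.0717 ang -96.6
```

View pics/t56.png

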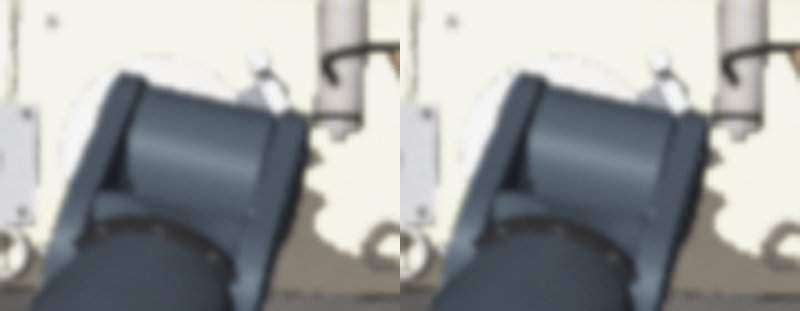

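```bash
sed -i 's/np.radians(235)/np.radians(200)/' h.py; python3 - <<'E'
from h import *
from station import manip,monitor
p=monitor.read_tcp_pos()
manip.movel([p[0],p[1],.125+.173],vel=.15)
manip.move_ptp(P(.042,-.038,.125),ORI)
manip.movel(P(.042,-.038,.112),vel=.1)
shot(7); print(monitor.read_tcp_pos()-P(.042,-.038,.112))
E
```

```text
scene 16.125 top 16.175
[ 0.00012542 -0.00025322  0.00011721]
```

View pics/s7.png

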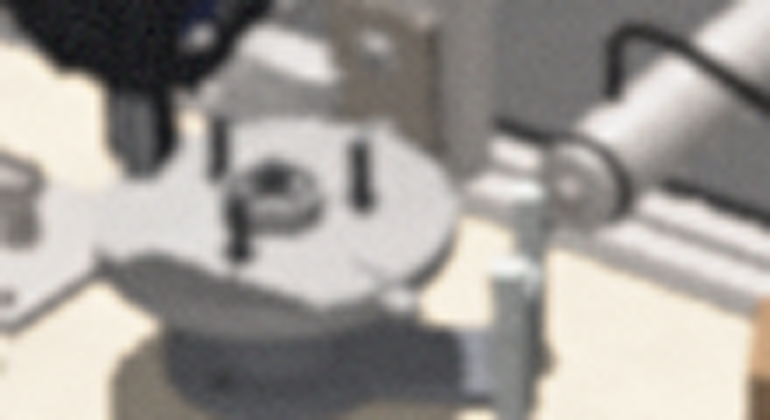

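View pics/t7.png

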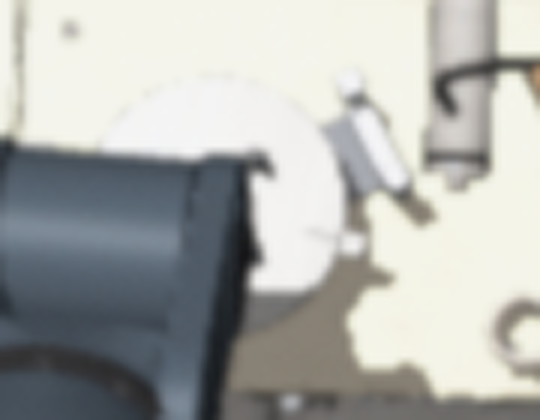

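```bash
python3 - <<'E'
from h import *
for p in((237,257),(218,175),(365,205)): ang("s",*p,.075)
for p in((235,200),(218,122),(358,145)): ang("s",*p,.103)
ang("s",405,300,.072); ang("t",360,243,.072)
# finger tip projected
for s in(-.012,0,.012):
  for z in(.112,): print((proj("scene",P(.042,-.038+s,z)-[0,0,.173])-[205,170])*7)
E
```

```text
s 237 257 r 0.0408 ang -161.7
s 218 175 r 0.0349 ang 80.2
s 365 205 r 0.0373 ang -54.3
s 235 200 r 0.0428 ang -159.6
s 218 122 r 0.0302 ang 83.7
s 358 145 r 0.0355 ang -53.2
s 405 300 r 0.0870 ang -104.7
t 360 243 r 0.0846 ang -102.7
[111.29647043 159.78770327]
[139.7790189  163.73984741]
[168.36509578 167.70635681]
```

Measured at about (405,300) in the scene crop, the wheel has come to rest with the tab at about -104°. A pin stands at about 196°, facing the robot. I'll flick counter-clockwise with a rising stroke, so the finger clears the following pins.

```bash
python3 - <<'E'
from h import *
from station import manip,monitor
ck=monitor.read_clock
manip.movel(P(.042,-.038,.090),vel=.1); t0=ck()
manip.movel(P(.042,.006,.110),vel=.037); t1=ck()
manip.movel(P(.063,.006,.112),vel=.1); print(t0,t1,ck(),monitor.read_wrist_force())
shot(8); manip.pause(.2); shot(9)
E
```

```text
16.5917 18.05 18.4083 [0.4339793  0.20585127 0.20602284]
scene 18.4083 top 18.4583
scene 18.7083 top 18.7583
```

View pics/s8.png

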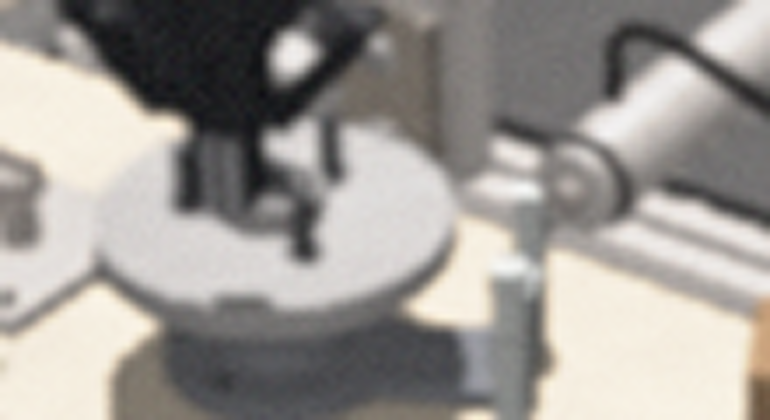

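View pics/s9.png

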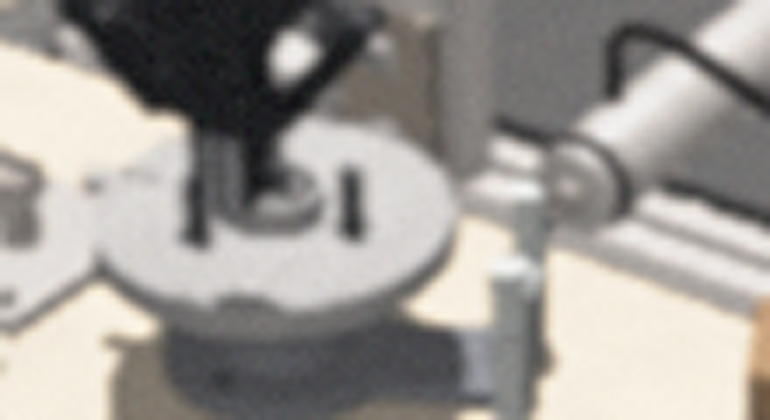

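View pics/t9.png

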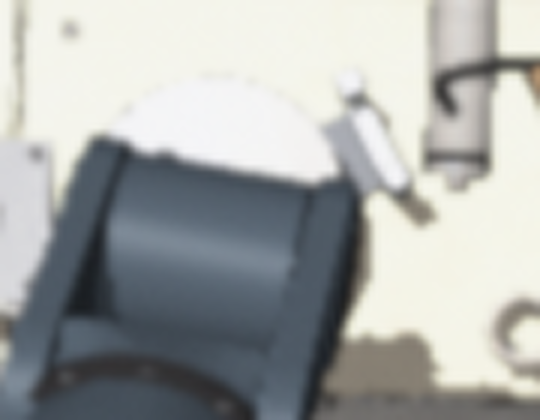

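```bash
cat >> h.py <<'E'
def pinang(x,y,off):
    w=ray("scene",*SS(x,y),.075)[:2]+.005*np.array([.822,.57])-C
    an=np.degrees(np.arctan2(w[1],w[0])); print("pin r %.4f tab %.1f"%(np.hypot(*w),(an-off)%360))
E
python3 - <<'E'
from h import *
pinang(305,258,180);pinang(305,258,300);pinang(188,208,180);pinang(188,208,60)
print(9); pinang(351,240,180);pinang(196,242,60);ang("s",95,183,.072);ang("s",150,179,.075)
E
```

```text
pin r 0.0382 tab 58.9
pin r 0.0382 tab 298.9
pin r 0.0349 tab 299.3
pin r 0.0349 tab 59.3
9
pin r 0.0394 tab 92.0
pin r 0.0369 tab 103.0
s 95 183 r 0.0792 ang 107.9
s 150 179 r 0.0568 ang 102.8
```

```bash
python3 - <<'E'
from h import *
from station import manip,monitor
print(monitor.read_clock())
manip.movel(P(.063,.006,.080),vel=.1); print(monitor.read_clock(),monitor.read_tcp_pos()-P(.063,.006,.08))
shot(10); manip.pause(.9); shot(11)
E
python3 - <<'E'
import cv2,numpy as np
m=[cv2.imread(f"pics/s{k}.png")[80:340,60:480] for k in(10,11)]
n=[cv2.resize(cv2.imread(f"pics/t{k}.png"),(334,260)) for k in(10,11)]
cv2.imwrite("pics/m1.png",np.vstack([np.hstack([a,b]) for a,b in zip(m,n)]))
E
```

```text
18.8083
19.275 [ 9.88844075e-05 -2.15946508e-05  3.66130473e-05]
scene 19.275 top 19.325
scene 20.275 top 20.325
```

View pics/m1.png

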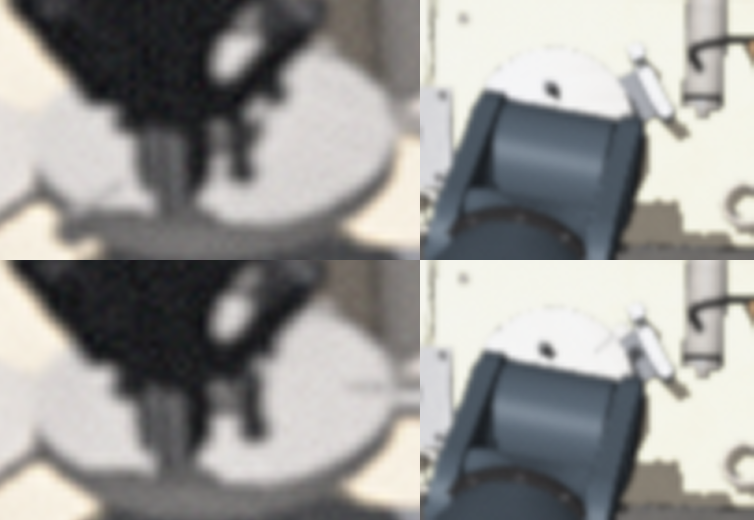

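```bash
python3 - <<'E'
from h import *
print(10);ang("s",130,308,.072);ang("s",170,268,.075);pinang(300,262,60);ang("t",213,144,.103)
print(11);ang("s",425,206,.075);ang("s",470,207,.072);pinang(316,262,300);ang("t",302,134,.075);ang("t",204,144,.103)
E
```

```text
10
s 130 308 r 0.0880 ang 179.5
s 170 268 r 0.0604 ang 176.4
pin r 0.0403 tab 174.8
t 213 144 r 0.0323 ang 0.7
11
s 425 206 r 0.0618 ang -55.4
s 470 207 r 0.0801 ang -52.4
pin r 0.0429 tab 302.8
t 302 134 r 0.0641 ang -47.9
t 204 144 r 0.0326 ang 9.6
```

```bash
python3 - <<'E'
from h import *
from station import manip,monitor
manip.pause(3); shot(12); manip.pause(2.9); shot(13)
m=[cv2.imread(f"pics/s{k}.png")[80:340,60:480] for k in(12,13)]
n=[cv2.resize(cv2.imread(f"pics/t{k}.png"),(334,260)) for k in(12,13)]
cv2.imwrite("pics/m2.png",np.vstack([np.hstack([a,b]) for a,b in zip(m,n)]))
E
```

```text
scene 23.375 top 23.425
scene 26.375 top 26.425
```

View pics/m2.png

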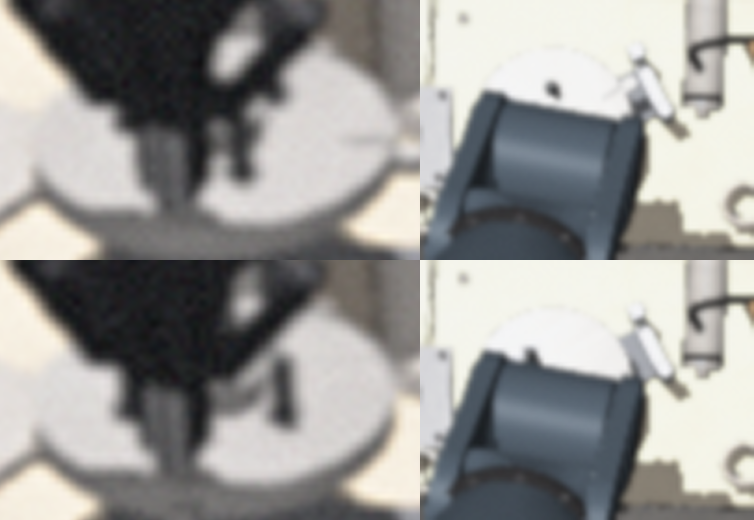

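```bash
python3 - <<'E'
from h import *
print(12);ang("s",430,219,.075);ang("s",465,228,.072);pinang(300,262,300);ang("t",215,144,.103)
print(13);[pinang(348,246,o) for o in(60,180,300)];ang("t",179,155,.103)
E
```

```text
12
s 430 219 r 0.0651 ang -64.3
s 465 228 r 0.0794 ang -64.2
pin r 0.0403 tab 294.8
t 215 144 r 0.0323 ang -1.3
13
pin r 0.0413 tab 206.0
pin r 0.0413 tab 86.0
pin r 0.0413 tab 326.0
t 179 155 r 0.0319 ang 36.9
```

```bash
python3 - <<'E'
from h import *
from station import manip,monitor
manip.pause(.9); shot(14); manip.pause(2.9); shot(15)
m=[cv2.imread(f"pics/s{k}.png")[80:340,60:480] for k in(14,15)]
n=[cv2.resize(cv2.imread(f"pics/t{k}.png"),(334,260)) for k in(14,15)]
cv2.imwrite("pics/m3.png",np.vstack([np.hstack([a,b]) for a,b in zip(m,n)]))
E
```

```text
scene 27.375 top 27.425
scene 30.375 top 30.425
```

View pics/m3.png

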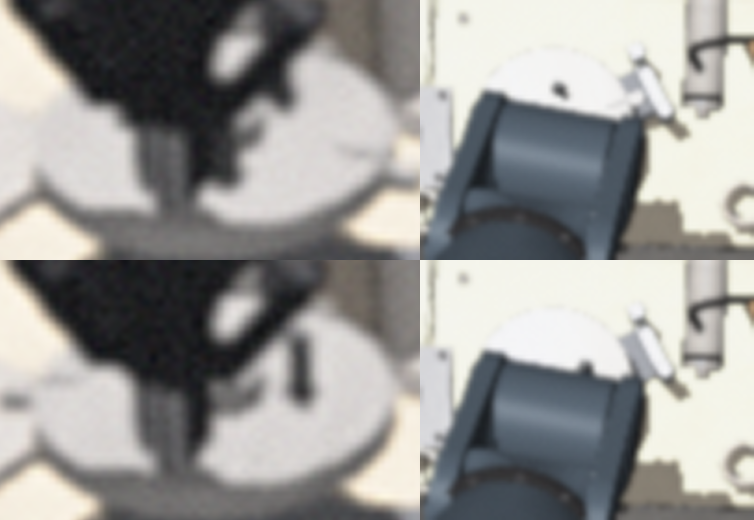

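```bash
python3 - <<'E'
from h import *
print(14);ang("s",418,229,.075);pinang(288,267,300);ang("t",225,145,.103)
print(15);ang("s",120,200,.075);ang("s",75,222,.072);pinang(363,223,180);ang("t",268,174,.103)
E
```

```text
14
s 418 229 r 0.0624 ang -72.0
pin r 0.0426 tab 287.4
t 225 145 r 0.0325 ang -11.3
15
s 120 200 r 0.0633 ang 120.6
s 75 222 r 0.0807 ang 130.2
pin r 0.0382 tab 112.1
t 268 174 r 0.0350 ang -62.5
```

```bash
python3 - <<'E'
from h import *
from station import manip,monitor
manip.pause(2.2); shot(16); manip.pause(.7); shot(17)
m=[cv2.imread(f"pics/s{k}.png")[80:340,60:480] for k in(16,17)]
n=[cv2.resize(cv2.imread(f"pics/t{k}.png"),(334,260)) for k in(16,17)]
cv2.imwrite("pics/m4.png",np.vstack([np.hstack([a,b]) for a,b in zip(m,n)]))
E
```

```text
scene 32.675 top 32.725
scene 33.475 top 33.525
```

View pics/m4.png

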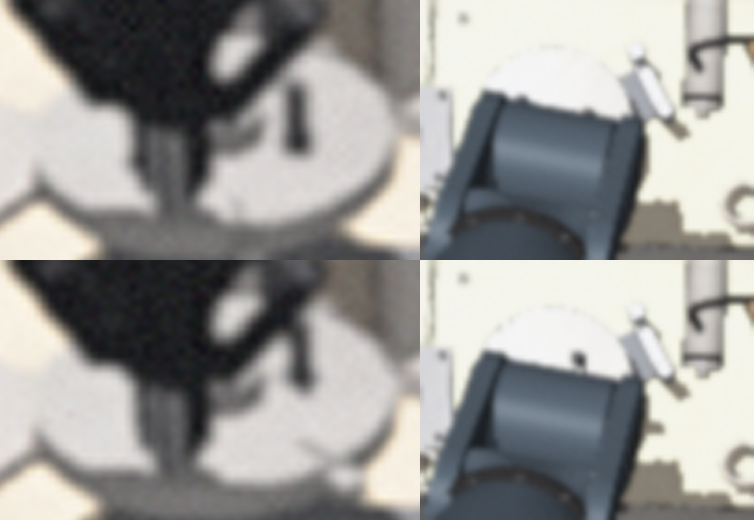

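```bash
python3 - <<'E'
from h import *
print(16);ang("s",297,285,.075);pinang(357,235,60);ang("t",268,174,.103)
print(17);ang("s",375,267,.075);ang("s",405,300,.072);pinang(362,209,60);ang("t",(579-420)*540/334,(359-260)*420/260,.103)
E
```

```text
16
s 297 285 r 0.0614 ang -132.2
pin r 0.0395 tab 218.4
t 268 174 r 0.0350 ang -62.5
17
s 375 267 r 0.0640 ang -102.0
s 405 300 r 0.0870 ang -104.7
pin r 0.0363 tab 248.7
t 257.0658682634731 159.92307692307693 r 0.0343 ang -45.8
```

```bash
python3 - <<'E'
from h import *
from station import manip,monitor
print(monitor.read_clock()); manip.pause(.6); shot(18); print(monitor.read_clock())
E
```

```text
33.575
scene 34.175 top 34.225
34.275
```

View pics/s18.png

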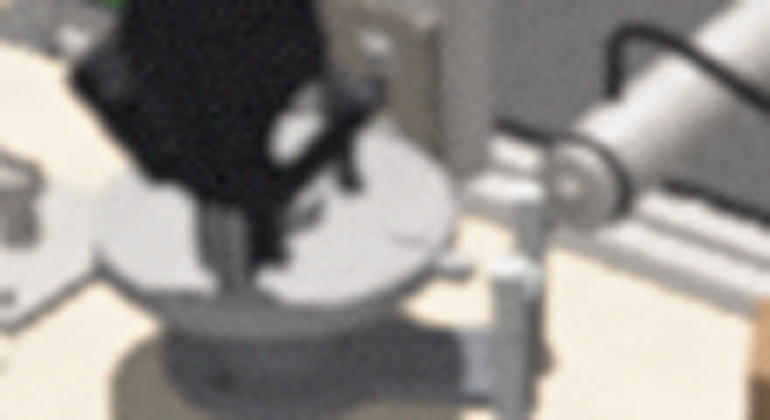

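View pics/t18.png

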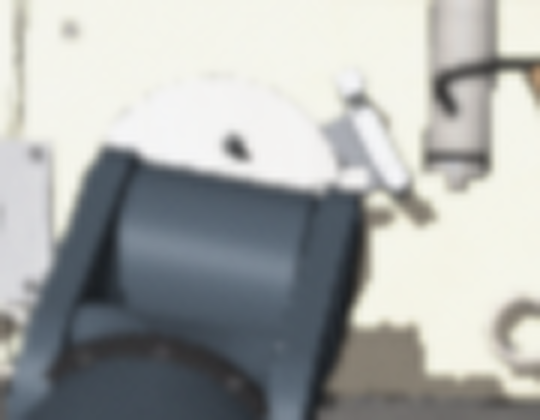

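```bash
python3 - <<'E'
from h import *
ang("s",408,239,.075);ang("s",465,266,.072);ang("t",233,145,.103);ang("t",360,179,.072)
for p in((350,85),(402,190)): ang("t",*p,.075)
E
```

```text
s 408 239 r 0.0616 ang -79.8
s 465 266 r 0.0894 ang -82.6
t 233 145 r 0.0338 ang -18.7
t 360 179 r 0.0834 ang -77.4
t 350 85 r 0.1034 ang -45.8
t 402 190 r 0.1064 ang -83.4
```

```bash
python3 - <<'E'
from h import *
from station import manip,monitor
ck=monitor.read_clock
manip.pause(.25)
print(ck(), manip.movel(P(.063,.006,.066),vel=.05,max_force=8), ck(), monitor.read_tcp_pos()[2]-.173, monitor.read_wrist_force())
manip.pause(.2); print(monitor.read_wrist_force()); shot(19)
manip.pause(.3); print(monitor.read_wrist_force()); shot(20); print(ck())
E
```

```text
34.525 True 34.7583 0.0753493325242551 [-3.67237539 -1.11584799 13.5023057 ]
[-4.23042112 -1.92119031 15.05963376]
scene 34.9583 top 35.0083
[-3.85886037 -2.66275605 15.35317101]
scene 35.3583 top 35.4083
35.4583
```

View pics/s20.png

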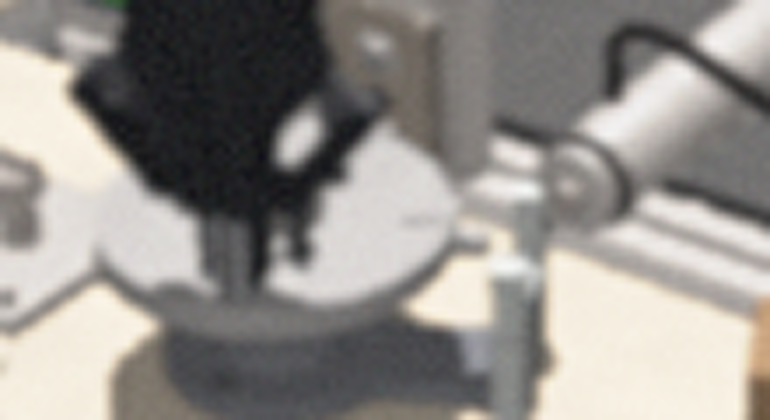

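View pics/t20.png

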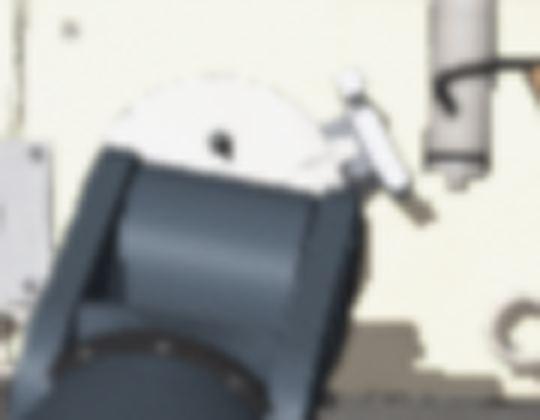

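```bash
python3 - <<'E'
from h import *
ang("s",425,220,.075);ang("s",475,242,.072);ang("t",220,144,.103);ang("t",318,158,.075);ang("t",350,157,.072)
ang("s",527,192,.075);ang("s",512,268,.075)
a=cv2.absdiff(cv2.imread("pics/s19.png"),cv2.imread("pics/s20.png"));print(a[130:320,100:500].mean())
a=cv2.imread("pics/s20.png")[150:320,380:580];b=cv2.imread("pics/t20.png")[60:220,280:440]
cv2.imwrite("pics/z20.png",np.hstack([cv2.resize(a,(410,380)),cv2.resize(b,(380,380))]))
E
```

```text
s 425 220 r 0.0633 ang -65.3
s 475 242 r 0.0860 ang -70.8
t 220 144 r 0.0325 ang -6.2
t 318 158 r 0.0642 ang -62.8
t 350 157 r 0.0813 ang -67.7
s 527 192 r 0.1038 ang -49.2
s 512 268 r 0.1091 ang -81.0
1.7949342105263157
```

View pics/z20.png

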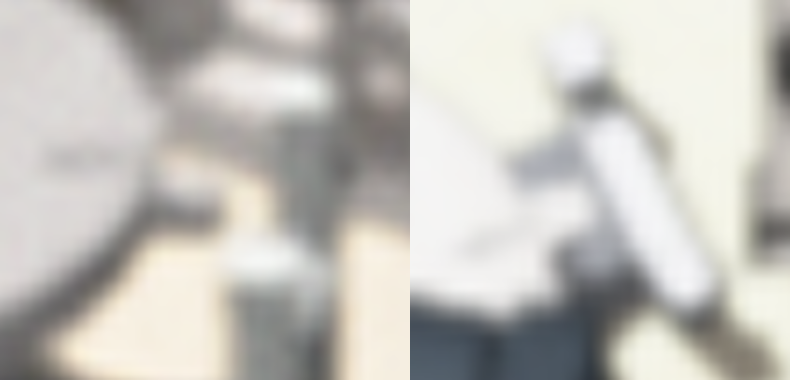

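The tab is centred between the gate blocks at about -66°, with the gate middle at about -65° and a margin of ±11°. The wheel is still, and the fingertip holds it with about 15 N.

```bash
python3 - <<'E'
from station import manip,monitor
manip.hand_in(); print(monitor.read_clock(),monitor.read_wrist_force())
E
```

```text
the job is handed in; nothing more can be done
the job is handed in; nothing more can be done
```

The wheel ran freely after a flick, and I braked it with its tab in the gate. I handed in at 35.5 s with the fingertip still pressing on the still wheel.

- **First flick failed:** I flicked counter-clockwise, and from the timing the next pin ran into my finger at the end of the stroke. The wheel rebounded slowly clockwise, so I let it coast to rest untouched.
- **Second flick:** I flicked it counter-clockwise by a pin at about 17.3 s, with a rising stroke so the finger cleared the following pins. It spun at about 2.3 rad/s and coasted untouched for about 17 s, slowing by roughly 0.12 rad/s each second.
- **Braking:** At about 34.6 s I pressed the face while the tab was still moving at about 0.5 rad/s, and it stopped at once.

**Last checks:** The two cameras put the tab at about -63° to -71°, best estimate -66°. The gate middle is about -65°, and the tab stays wholly inside the gap within about ±11°. Two pictures 0.4 s apart showed no movement. The fingertip was holding with about 15 N, and none of the bystanders visible in the close-up pictures had moved. I took no full-scene picture at the end.

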